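# Run a bench transformer up to the mains line with a fingertip

### The arm

A 6-joint arm with a two-finger parallel gripper is mounted at the origin on the work surface. World frame = base frame: x ahead of the robot, y to its left, z up, the work surface at z = 0. Lengths are in m, angles in rad, forces in N, time in s.
With the tool pointing down it reaches from about 0.3 to 0.85 m from the base axis. Payload 5.4 kg.
Tool frame: the origin (TCP) lies on the mounting face of the last link; the fingertips stand finger_overhang ahead of it and the grasp point (between the pads) lies 155 mm ahead of it (finger_overhang is the distance from the TCP to the fingertips, in m); z points along the fingers, y is the direction in which the jaws open and shut (so a half turn about z gives the same grasp; the last joint's range is limited). The gripper opens to 85 mm and grips with 20 to 120 N. Pads are 22 mm wide; open, the fingers measure 114 mm over their backs; the gripper's body (76 mm by 85 mm) begins 54 mm behind the grasp point. The pads swing forward as they close: fully open they stand 13 mm farther back than shut.
Start: joints at [-1.338, 0.158, 1.597, -0, 1.386, -0.21], TCP at [0.246, -0.52, 0.405] pointing down, gripper open.
Joint ranges: [-2.91, 2.91], [-0.94, 2.29], [0.18, 2.7], [-1.29, 4.43], [0.17, 2.64], [-3, 3]. Speed limits (rad/s): [2.57, 2.57, 3.14, 3.14, 3.14, 3.14].

### API

Orientations are given as [roll, pitch, yaw] about the fixed x, y, z axes, in that order (R = Rz(yaw) Ry(pitch) Rx(roll)).
In Python, from cell import * gives the robot as it stands.
- The arm moves only by the shell command python3 -m inch 'ROWS' [OPENING]. ROWS is JSON, a list of rows, each a list of 4 numbers: the shift along the tool's x, y, z in mm, then the turn about the tool's z in degrees. In form: [[x, y, z, roll], ...]. A call has 1 to 10 rows; each row is the pose to reach, as a shift and turn from the pose commanded when the call began, along the tool's axes at that moment; what a row does not reach only later rows make up. A row lasts 1/12 s, in which the tool goes at most 41.7 mm and 7.16 degrees, less where a joint would pass 70% of its speed; a pose out of reach is approached as far as the arm can. A call with a gripper value outside its range is refused whole. OPENING is the opening, from 0 (shut) to 1 (fully open), set as the call begins (- or left out, the last holds). The fingers move at their own pace and stop on an object; the grip force is fixed at half the most. Time passes only in rows, so rows that repeat a pose let the fingers close. It gives the time, the measured TCP pose, the force and the opening at its end, in the units of the state.
- get_obs(): the state, without advancing time (a new reading comes with each control period).
- grab_frame(name): name is "scene" or "top" or "wrist"; returns (picture, depth): 400x640x3 uint8, blue, green, red; 400x640 float32, m along the optical axis (not along the pixel's ray), 0 where there is no reading.
- camera_info(name): a dict with "K" (3x3 intrinsics, pixels), "distortion" ([k1, k2, p1, p2, k3] as OpenCV has them; the pictures are not rectified), "rvec" (rotation vector, rad) and "tvec" (3), from world to camera coordinates, as OpenCV has them; the wrist camera has in their place "T_tool_cam" (4x4, takes a point from camera to tool coordinates, whose origin is the TCP and whose axes are the flange's). Camera axes: x right, y down, z forward; pixel columns grow to the right and rows downward; lengths in m; the calibration is good to about 2 mm. A picture is of the moment at which its call begins: read the wrist's pose just before it. camera_info takes no time and is no camera call.
- job_done(): hands the job in, once; it reports no verdict.
Trained networks look in the newest picture that a camera, given by its name, has taken for a name from the list of things; names that differ only in an ending like _2 or _b are one class to them, and where a whole thing is asked for, a point or a joint stands for the part that bears it (a point fixed in the world has none). Each returns a list of dicts, best first, with "conf" (0 to 1); they miss things now and then, are a little off and sometimes report something else, mostly with a low value. They report only what shows in the picture. A call takes as long as a camera call.
- silhouettes(label, camera): "region" (400x640 bool, what is visible of it) and "extent" ([left, top, right, bottom] in pixels, round what is visible of it).
The state is a dict: "time": time; "joints": joint angles; "joint_vel": joint speeds; "tau": joint torques, N m; "tcp_pos": TCP position; "tool_rot": TCP orientation; "contact_force": force on the tool from outside, world axes, zero at the start; "moment": the same for the moment, N m; "grip_width": finger opening in m.
Only numpy, scipy, OpenCV 4.12 (cv2) and the standard library are available. Lean on these libraries where they do the work, as an engineer would, in place of code of your own. Each camera call takes 0.05 s, during which the arm holds its last target. There are 200 camera calls.

### The job

Bring the variable transformer on the bench up from cold with your fingertips: push its dial anticlockwise right back to the zero stop, then press the start button (the small flat one on its top panel) all the way in and let it come back out, then push the dial clockwise until its pointer lines up with the long heavy mains line of the scale. Only push against the side of the dial's finger bar, never pinch it, start only with the dial at zero, and do not press the mushroom-headed stop button. Leave the loose tools standing around the transformer and on its panel where they are.

Things in the scene. Friction and masses are not known exactly. Their poses are not given: they have to be found in the camera images.
- unit: Variable transformer, a grey steel case fixed to the bench, 220 (x) x 300 (y) x 140 mm high. Origin: centre of its underside, on the bench. x points from its front (voltmeter, outlets) to its back, y to its left seen from the front, z up. On its flat dark steel top panel: a white round scale plate (diameter 172, 2 mm thick) with the dial in its middle (axis at x 0, y -45 mm) and two push buttons to the left.
- dial_axis (a point): On the dial's upright axis, half-way up its finger bar, 25 mm above the panel (165 mm above the bench); has the unit's axes. The black dial is a round skirt (diameter 88 mm, its top 12 mm above the panel) with an upright finger bar across it.
- dial_tip (a point): End of the pointer, 57 mm from the axis, 4 mm above the panel; its x axis points outwards along the bar. The bar is 16 mm thick and reaches 42 mm to either side of the axis (plus an 8 mm prow at the pointer end), from 12 to 38 mm above the panel. A white line runs along the top of its pointer half; a thin black pointer, close over the scale, goes on from the prow.
- dial (a joint): Angle of the dial, rad: 0 at the zero stop, growing clockwise seen from above, 4.712 at the upper stop. The pointer's direction, counter-clockwise from the unit's x axis, is 2.356 minus this value. The mains line is at 3.927. The dial stays where it is left; turning it takes about 0.14 N m (4 N at 35 mm from the axis).
- mains_line (a point): Point on the mains line, the one long heavy line of the scale (black, 25 mm long, 5 mm wide, from 60 to 85 mm from the dial's axis). The point lies on the plate 72 mm from the axis. The other lines are 5 or 10 mm long and 1.6 mm wide, every 0.196 rad from zero to the upper stop.
- zero_line (a point): Point on the first line of the scale, 65 mm from the dial's axis, where the pointer stands at the zero stop.
- start_top (a point): Centre of the top of the start button, 22 mm above the panel when out: a flat black button of 28 mm diameter standing 10 mm proud of a round aluminium collar (diameter 44 mm, 12 mm high). It is pressed straight down.
- start (a joint): How far the start button is pressed, m: 0 out, 0.006 fully in. Spring: moves from about 1.5 N, fully in at 5 N; comes back by itself.
- stop_top (a point): Centre of the top of the stop button, 36 mm above the panel: a black mushroom head of 40 mm diameter on an equal collar, 105 mm behind the start button.
- stop (a joint): How far the stop button is pressed, m: 0 out, 0.006 fully in. To be left alone.
- socket: Loose steel socket, a cylinder of diameter 26 mm and height 36 mm standing on the unit's panel at its back right corner. Origin: centre of its underside.
- drill: Loose red cordless drill standing on its battery beside the unit, about 220 mm long and 217 mm high. Origin: centre of the battery's underside; x along the chuck.
- grinder: Loose green angle grinder lying on the bench beside the unit, 290 mm long (x), 67 mm high. Origin: on the bench under its middle.
- screwdriver: Loose screwdriver, 200 mm long, lying on the bench in front of the unit.
- tape: Loose yellow tape measure, 72 x 40 x 66 mm, standing on the bench behind the unit. Origin: centre of its underside.

How it is judged:
On the way, in this order (a step that is already met when the one before it is completed fails the run):
1. the dial is turned back to its zero stop (value of joint dial below 0.07 rad), for 0.2 s.
2. the start button is pressed in with the dial at zero (value of joint start above 0.0045 m and value of joint dial below 0.1 rad), for 0.1 s.
3. the start button is out again and the dial stands at the mains line (value of joint start below 0.001 m and value of joint dial between 3.852 and 4.002 rad), for 0.2 s.
At the end, for the whole second after the job is handed in: The dial rests with its pointer on the mains line, within 0.075 rad (4.3 degrees, under half of a small scale division), after having been at zero (within 0.07 rad) and started there; both buttons are out (all of step 3 and velocity of joint dial between -0.05 and 0.05 rad/s and value of joint stop below 0.001 m); the robot touches nothing.
It fails at once if the start button was pressed with the dial away from zero (value of joint start above 0.003 m and value of joint dial above 0.15 rad).
It fails at once if the stop button was pressed (value of joint stop above 0.003 m).
It fails at once if the dial's finger bar was pinched (fingers press on both of its side faces at once) (contact force between the fingers and dial_c1 above 3 N and contact force between the fingers and dial_c2 above 3 N).
It fails at once if a bystander was shoved, lifted or knocked over (moved more than 30 mm) (distance of any of socket, drill, grinder, screwdriver, tape from where it was at the start of the episode above 0.03 m).
It also fails if it takes over 61 s, if anything falls off the work surface, if the arm or the gripper's body presses on something with over 40 N, if the wrist force passes 120 N, or if a joint passes its speed limit or range.

## Working session

There is one attempt and no reset: what is moved stays moved. The work goes in short steps, Python scripts to look and compute and a shell command to move; the robot and the scene stay as the last step left them, time stands still between calls to the robot, and variables do not carry over. Pictures are saved under pics/ and viewed, on a budget of 10 in all, crops included, one or two more only if the job needs it, and the job is handed in when it is done.

```bash
ls; mkdir -p pics; python3 - <<'E'
from cell import *
import cv2
o=get_obs();print(o)
for n in("scene","top"):
    p,d=grab_frame(n);cv2.imwrite(f"pics/{n}0.png",p);print(n,camera_info(n))
print(camera_info("wrist"))
try: print(finger_overhang)
except Exception as e: print(e)
E
```

```text
pics
{'time': 0.0, 'joints': array([-1.33809738e+00,  1.59051415e-01,  1.59826374e+00,  1.90739310e-05,
        1.38616911e+00, -2.10130723e-01]), 'joint_vel': array([ 1.48749408e-04,  8.20138027e-04, -8.60927321e-04,  2.50926849e-03,
        2.46803423e-05, -2.56626920e-04]), 'tau': array([-8.59743704e-05, -3.96002591e+01, -3.31428909e+01, -2.15531159e-04,
        8.44780763e-03,  7.18684589e-06]), 'tcp_pos': array([ 0.24628688, -0.51927147,  0.40369947]), 'tool_rot': array([-3.13974656e+00, -4.12897727e-04,  4.42825774e-01]), 'contact_force': array([ 0.87441191,  0.01868846, -0.41964976]), 'moment': array([-0.04265398, -0.00278743,  0.00922306]), 'grip_width': 0.08548811984230088}
scene {'K': array([[493.38256832,   0.        , 323.02144967],
       [  0.        , 493.38256832, 196.82166051],
       [  0.        ,   0.        ,   1.        ]]), 'distortion': array([-0.0131477,  0.       ,  0.       ,  0.       ,  0.       ]), 'rvec': array([ 2.07544092,  1.64608079, -0.49518364]), 'tvec': array([-0.19558709, -0.39238551,  1.61520045])}
top {'K': array([[494.5725342 ,   0.        , 
[... 222 characters left out ...]
078352, -2.13947336,  0.16678541]), 'tvec': array([0.06340433, 0.58440309, 1.3727408 ])}
{'K': array([[323.4314726 ,   0.        , 317.9107335 ],
       [  0.        , 323.4314726 , 199.18779994],
       [  0.        ,   0.        ,   1.        ]]), 'distortion': array([-0.03151593,  0.        ,  0.        ,  0.        ,  0.        ]), 'T_tool_cam': array([[-8.80072218e-05, -9.60012940e-01, -2.79955618e-01,
         7.00522651e-02],
       [ 9.99999600e-01, -3.33581835e-04,  8.29544674e-04,
        -7.85854982e-05],
       [-8.89761730e-04, -2.79955433e-01,  9.60012585e-01,
         3.16583517e-02],
       [ 0.00000000e+00,  0.00000000e+00,  0.00000000e+00,
         1.00000000e+00]])}
0.1734
```

View pics/top0.png

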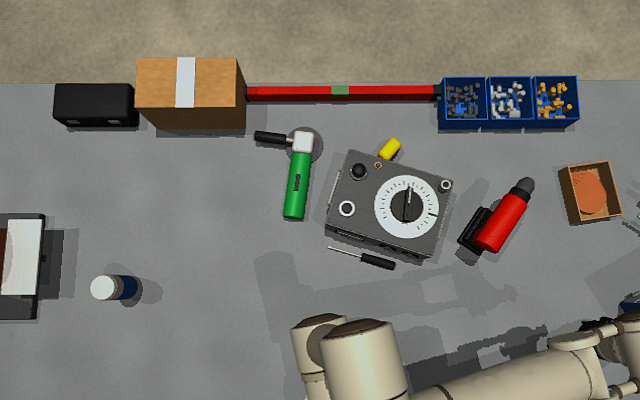

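View pics/scene0.png

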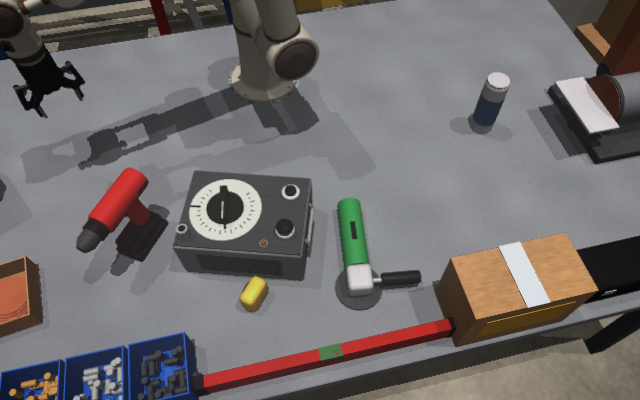

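The top view shows the dial at about (407,205) with its pointer up, the mains line near (432,215), start (347,208), stop (359,171) and the socket (446,184). Next I work out the poses.

```bash
cat > h.py <<'E'
from cell import *
import cv2, numpy as np
from scipy.spatial.transform import Rotation as R
def cam(name):
    c=camera_info(name)
    if name=="wrist":
        o=get_obs();T=np.eye(4);T[:3,:3]=R.from_euler('xyz',o['tool_rot']).as_matrix();T[:3,3]=o['tcp_pos']
        W=np.linalg.inv(T@np.array(c['T_tool_cam']))
    else:
        W=np.eye(4);W[:3,:3]=cv2.Rodrigues(np.array(c['rvec']))[0];W[:3,3]=c['tvec']
    return np.array(c['K']),np.array(c['distortion']),W
def ray(C,uv,z):
    K,D,W=C;n=cv2.undistortPoints(np.array(uv,float).reshape(-1,1,2),K,D)[:,0]
    r=np.c_[n,np.ones(len(n))]@W[:3,:3];c=-W[:3,:3].T@W[:3,3]
    return c+r*((z-c[2])/r[:,2])[:,None]
def proj(C,P):
    K,D,W=C;return cv2.projectPoints(np.array(P,float).reshape(-1,1,3),cv2.Rodrigues(W[:3,:3])[0],W[:3,3],K,D)[0][:,0]
def ortho(C,img,c,z,half,ppm,yaw=0.):   # rectified view of plane z; picture up = local x, left = local y
    n=int(2*half*ppm);v,u=np.mgrid[0:n,0:n];lx=half-v/ppm;ly=half-u/ppm
    X=c[0]+np.cos(yaw)*lx-np.sin(yaw)*ly;Y=c[1]+np.sin(yaw)*lx+np.cos(yaw)*ly
    p=proj(C,np.stack([X,Y,0*X+z],-1).reshape(-1,3)).reshape(n,n,2).astype(np.float32)
    return cv2.remap(img,p[...,0],p[...,1],cv2.INTER_LINEAR)
E
python3 - <<'E'
from h import *
for name in("top","scene"):
    C=cam(name);img,d=grab_frame(name)
    for l,z in(("dial",.165),("start",.162),("stop",.176),("unit",.14),("socket",.176),("drill",.1),("grinder",.03),("tape",.066),("screwdriver",.01)):
        for s in silhouettes(l,name)[:2]:
            ys,xs=np.nonzero(s['region']);e=s['extent'];print(name,l,round(s['conf'],2),e,ray(C,[[xs.mean(),ys.mean()]],z)[0].round(4))
    # white plate ellipse
    m=(img.min(2)>170).astype(np.uint8)
    b=[c for c in cv2.findContours(m,cv2.RETR_EXTERNAL,cv2.CHAIN_APPROX_NONE)[0] if 400<cv2.contourArea(c)<6000]
    for c in b:
        q=ray(C,c[:,0],.142)[:,:2].astype(np.float32);h=cv2.convexHull(q);print("white",c[:,0].mean(0),cv2.fitEllipse(q))
E
```

```text
top dial 0.86 [390.8, 186.0, 421.9, 222.7] [ 0.5616 -0.1706  0.165 ]
top stop 0.69 [350.4, 162.9, 365.7, 183.0] [ 0.6554 -0.0452  0.176 ]
top stop 0.32 [376.9, 138.3, 403.2, 164.2] [ 0.7103 -0.128   0.176 ]
top unit 0.77 [323.6, 146.0, 452.5, 259.7] [ 0.5675 -0.1222  0.14  ]
top unit 0.44 [376.6, 135.8, 401.5, 162.0] [ 0.7217 -0.1335  0.14  ]
top drill 0.95 [459.2, 176.6, 533.7, 259.2] [ 0.531 -0.426  0.1  ]
top grinder 0.91 [254.5, 127.7, 323.0, 220.2] [0.7066 0.1299 0.03  ]
top tape 0.73 [376.0, 135.7, 399.8, 162.4] [ 0.7406 -0.1434  0.066 ]
top screwdriver 0.58 [329.9, 247.9, 398.5, 269.4] [ 0.427  -0.0985  0.01  ]
white [364.56470588 366.49411765] ((0.1664900779724121, -0.0500912182033062), (0.04927704483270645, 0.20856896042823792), 102.99313354492188)
white [101.73846154 286.84615385] ((0.3544478416442871, 0.6265864968299866), (0.05829289183020592, 0.05957924574613571), 170.23182678222656)
white [ 22.46698113 256.85377358] ((0.43583962321281433, 0.8387314081192017), (0.08864091336727142, 0.25030645728111267), 89.8845443725586)
white [408.22564103 206.96410256] ((0.5645523667335
[... 788 characters left out ...]
1   ]
scene grinder 0.57 [337.7, 196.8, 421.2, 309.3] [0.7297 0.1298 0.03  ]
scene tape 0.72 [240.1, 276.9, 270.3, 310.1] [ 0.765  -0.1395  0.066 ]
white [359.5625 276.125 ] ((0.8106716871261597, 0.09515798836946487), (0.05334467440843582, 0.05879425257444382), 79.52491760253906)
white [523.89570552 274.12269939] ((0.8860186338424683, 0.44601550698280334), (0.0554710328578949, 0.19285866618156433), 90.08221435546875)
white [222.13658537 209.06341463] ((0.5698031783103943, -0.16812771558761597), (0.16295525431632996, 0.16890735924243927), 69.82269287109375)
white [586.62091503 104.16339869] ((0.4578469693660736, 0.8381616473197937), (0.0940212681889534, 0.23690897226333618), 89.7254638671875)
```

```bash
python3 -m inch '[[0,0,-40,0],[35,-15,-50,0],[73,-33,-50,0],[110,-51,-50,0],[148,-69,-50,0],[185,-87,-50,0],[223,-105,-50,0],[260,-122,-50,0],[298,-140,-50,0],[335,-158,-50,0]]' 0; python3 -m inch '[[37,-17,10,0],[44,-20,30,0],[44,-20,30,0],[44,-20,30,0]]'
python3 - <<'E'
from h import *
C=cam("wrist");img,d=grab_frame("wrist");cv2.imwrite("pics/w1.png",img);np.save("w1.npy",np.array([C[0],C[1]],dtype=object),allow_pickle=True);np.save("W1.npy",C[2])
print(get_obs())
for l,z in(("dial",.165),("start",.162),("stop",.176),("socket",.176)):
    for s in silhouettes(l,"wrist")[:2]:
        ys,xs=np.nonzero(s['region']);print(l,round(s['conf'],2),s['extent'],ray(C,[[xs.mean(),ys.mean()]],z)[0].round(4))
m=(img.min(2)>170).astype(np.uint8)
for c in cv2.findContours(m,cv2.RETR_EXTERNAL,cv2.CHAIN_APPROX_NONE)[0]:
    if cv2.contourArea(c)>1500: print(c[:,0].mean(0),cv2.fitEllipse(ray(C,c[:,0],.142)[:,:2].astype(np.float32)))
E
```

```text
time: 1.93
tcp_pos: [0.4823, -0.2314, 0.455]
tool_rot: [3.141, -0.0, 0.443]
contact_force: [0.9, -0.3, -0.7]
grip_width: 0.0001
time: 2.27
tcp_pos: [0.5123, -0.196, 0.4236]
tool_rot: [-3.139, 0.002, 0.444]
contact_force: [-1.2, -0.9, -1.1]
grip_width: -0.0004
{'time': 2.3167, 'joints': array([-5.87059069e-01,  7.69930162e-02,  1.64565506e+00, -6.00702349e-04,
        1.41957034e+00,  5.41292546e-01]), 'joint_vel': array([-0.02225527, -0.01568088, -0.02014797, -0.00050063, -0.00266871,
        0.0004928 ]), 'tau': array([ 1.09782379e+00, -3.55118465e+01, -3.24743128e+01,  6.61411439e-02,
        2.55137624e-02,  5.50607394e-03]), 'tcp_pos': array([ 0.51219747, -0.19685016,  0.42488381]), 'tool_rot': array([-3.14136228e+00,  8.31335119e-04,  4.42535489e-01]), 'contact_force': array([-0.04765465, -0.7188748 , -0.34639264]), 'moment': array([ 0.00327423,  0.00067113, -0.0036593 ]), 'grip_width': 4.1942893556327515e-05}
dial 0.57 [260.3, 51.9, 381.8, 181.0] [ 0.5688 -0.1703  0.165 ]
start 0.83 [76.1, 0.0, 126.7, 48.5] [ 0.5607 -0.0158  0.162 ]
start 0.31 [262.5, 54.0, 378.9, 183.2] [ 0.5687 -0.1703  0.162 ]
socket 0.95 [450.1, 93.8, 511.6, 131.2] [ 0.6157 -0.2638  0.176 ]
[326.37372014 106.58788396] ((0.5713183879852295, -0.1692318618297577), (0.138344869017601, 0.16761521995067596), 10.750734329223633)
```

View pics/w1.png

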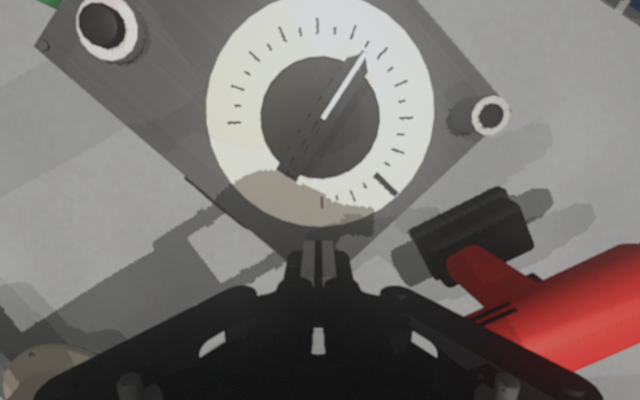

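The picture shows the plate centred near (320,111), the bar's white line from (324,118) to (367,50), the mains line from (376,175) to (396,194), start at (101,30) and the socket at (490,115). The shut fingertips are at (318,243).

```bash
cat >> h.py <<'E'
from scipy.optimize import least_squares
def plate(C,img,guess=(.569,-.169)):
    m=(img.min(2)>150).astype(np.uint8)
    c=max(cv2.findContours(m,cv2.RETR_EXTERNAL,cv2.CHAIN_APPROX_NONE)[0],key=cv2.contourArea)[:,0]
    c=c[(c[:,1]>3)&(c[:,0]>3)]
    q=ray(C,c,.142)[:,:2];q=q[abs(np.hypot(*(q-guess).T)-.086)<.008]
    r=least_squares(lambda p:np.hypot(*(q-p[:2]).T)-p[2],[*guess,.086],loss='soft_l1',f_scale=.0007)
    return r.x,len(q)
def ang(p):return np.arctan2(p[1],p[0])
def polar(C,img,c,z,r0,r1):  # darkness vs angle between two radii about c
    a=np.radians(np.arange(-180,180,.5));r=np.linspace(r0,r1,12)
    A,B=np.meshgrid(a,r,indexing='ij');P=np.stack([c[0]+B*np.cos(A),c[1]+B*np.sin(A),0*A+z],-1).reshape(-1,3)
    p=proj(C,P).astype(np.float32).reshape(len(a),12,2)
    return a,cv2.remap(cv2.cvtColor(img,cv2.COLOR_BGR2GRAY),p[...,0],p[...,1],cv2.INTER_LINEAR)
E
python3 - <<'E'
from h import *
for n in("wrist","top"):
    C=cam(n);img,_=grab_frame(n);p,k=plate(C,img);print(n,p,k)
    c=p[:2]
    if n=="wrist":
        a,g=polar(C,img,c,.142,.073,.084)
        s=g.max(1).astype(int);i=np.argsort(s)[:16];print("dark outer",np.degrees(a[i]).round(1),s[i])
        for t,uv,z in(("mains",[[376,175],[396,194]],.142),("bar",[[324,118],[367,50]],.178),("zero",[[229,122],[240,122]],.142),("start",[[101,30]],.162),("socket",[[490,115]],.176)):
            q=ray(C,uv,z)[:,:2];print(t,q.round(4),np.degrees(ang(q.mean(0)-c)).round(1),np.degrees(ang(q[-1]-q[0])).round(1))
E
```

```text
wrist [ 0.569 -0.169  0.086] 0
dark outer [-110.  -109.5 -110.5 -109.  -111.  -108.5 -178.  -171.5 -172.5 -173.
 -168.5 -170.  -176.5 -179.5 -177.5 -180. ] [ 84  86  97  99 131 134 148 148 148 148 148 148 148 148 148 148]
mains [[ 0.5473 -0.2328]
 [ 0.5404 -0.255 ]] -108.6 -107.4
bar [[ 0.5703 -0.1751]
 [ 0.6187 -0.1815]] -20.0 -7.5
zero [[ 0.536  -0.1121]
 [ 0.5395 -0.1197]] 120.5 -65.0
start [[ 0.559  -0.0173]] 93.8 0.0
socket [[ 0.6193 -0.2735]] -64.3 0.0
top [ 0.569 -0.169  0.086] 0
```

```bash
python3 - <<'E'
s=open('h.py').read()
s=s.replace("c=max(cv2.findContours(m,cv2.RETR_EXTERNAL,cv2.CHAIN_APPROX_NONE)[0],key=cv2.contourArea)[:,0]","c=np.concatenate(cv2.findContours(m,cv2.RETR_LIST,cv2.CHAIN_APPROX_NONE)[0])[:,0]")
open('h.py','w').write(s)
E
python3 - <<'E'
from h import *
for n in("wrist","top","scene"):
    C=cam(n);img,_=grab_frame(n);p,k=plate(C,img);print(n,p,k)
    if n=="wrist":
        a,g=polar(C,img,p[:2],.142,.073,.084)
        s=g.max(1).astype(int);i=np.argsort(s)[:6];print("mains",np.degrees(a[i]).round(1))
        q=ray(C,[[324,118],[367,50]],.178)[:,:2]-p[:2];print("bar",np.degrees(ang(q[1])),np.degrees(ang(q[1]-q[0])))
        u=np.radians(np.degrees(a[i]).mean()+90)
        for t,uv,z in(("start",[[101,30]],.162),("start base collar",[[107,30]],.152),("socket",[[490,115]],.176)):
            q=ray(C,uv,z)[0,:2]-p[:2];print(t,(q+p[:2]).round(4),"unit rel",[round(float(v),4) for v in (q@[np.cos(u),np.sin(u)],q@[-np.sin(u),np.cos(u)]-.045)])
E
```

```text
wrist [ 0.56630804 -0.17118093  0.08533396] 459
mains [-109.  -108.5 -108.  -107.5 -109.5 -107. ]
bar -10.627432972044797 -7.453731371007321
start [ 0.5589 -0.0171] unit rel [-0.0553, 0.099]
start base collar [ 0.5599 -0.0145] unit rel [-0.0551, 0.1018]
socket [ 0.6192 -0.2728] unit rel [0.082, -0.125]
top [ 0.56451644 -0.17174361  0.08429169] 116
scene [ 0.56938745 -0.16980911  0.08439413] 149
```

```bash
python3 -m inch '[[15,10,0,-7],[30,20,0,-14],[45,35,0,-21],[61,48,0,-28],[61,48,0,-35],[61,48,0,-42],[61,48,0,-49],[61,48,0,-56.5],[61,48,0,-56.5]]'; python3 -m inch '[[0,0,30,0],[0,0,60,0],[0,0,70,0],[0,0,80,0],[0,0,86,0],[0,0,86,0]]'
python3 - <<'E'
from h import *
o=get_obs();print(o['tcp_pos'],o['tool_rot'],o['contact_force'])
for n in("scene","top"):
    img,_=grab_frame(n);x,y=(225,209) if n=="scene" else (408,206)
    cv2.imwrite(f"pics/{n}1.png",cv2.resize(img[y-60:y+60,x-65:x+65],None,fx=5,fy=5,interpolation=cv2.INTER_CUBIC))
E
```

```text
time: 3.52
tcp_pos: [0.5882, -0.2137, 0.4246]
tool_rot: [-3.141, -0.0, 1.432]
contact_force: [0.2, -0.3, 0.1]
grip_width: 0.0003
time: 4.02
tcp_pos: [0.5882, -0.2136, 0.3382]
tool_rot: [-3.141, -0.0, 1.428]
contact_force: [-0.2, -1.3, 0.1]
grip_width: -0.0
[ 0.58817518 -0.21357077  0.33823437] [-3.14078260e+00 -3.56792002e-04  1.42792948e+00] [-0.19275269 -1.31776141  0.14794877]
```

View pics/scene1.png

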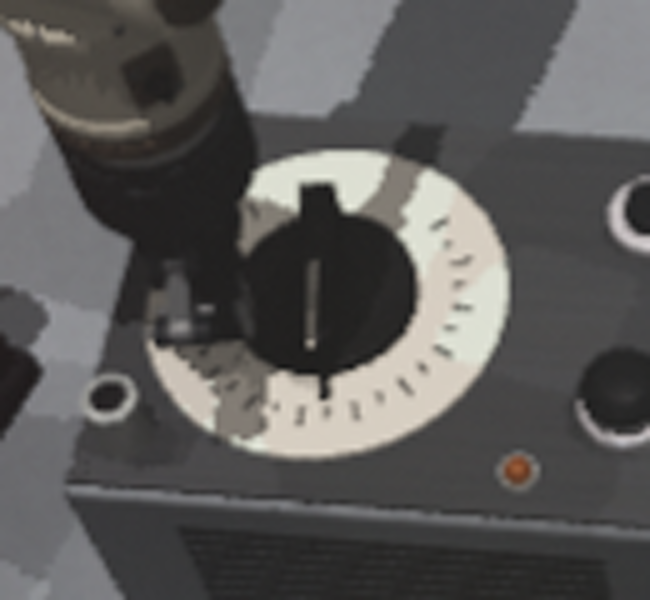

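The scene crop shows the shut tip standing beside the bar on its clockwise side, with the pointer at (323,390) and the socket at (108,398). Next I work out the arc rows.

```bash
cat >> h.py <<'E'
CX=np.array([.566,-.171])
def pose(phi,r,d,side=-1):
    f=np.radians(phi);e=np.array([np.cos(f),np.sin(f)]);n=np.array([-e[1],e[0]])
    return CX+(r*e+side*d*n)/1000,phi+90
def rows(p0,y0,pl):
    y=np.radians(y0);X=np.array([np.cos(y),np.sin(y)]);Y=np.array([np.sin(y),-np.cos(y)]);o=[]
    for p,w in pl:
        v=(p-p0)*1000;o.append([round(float(v@X),1),round(float(v@Y),1),0,round(float(y0-w),1)])
    return o
E
python3 - <<'E'
from h import *
p0,y0=np.array([.5882,-.2137]),81.8
for ph in ([-8,-8]+[-1+7*i for i in range(8)],[55+7*i for i in range(8)]):
    pl=[pose(f,28,30 if i==0 and f==-8 else 20) for i,f in enumerate(ph)];print(rows(p0,y0,pl));p0,y0=pl[-1]
E
```

```text
[[9.2, 0.0, 0, -0.2], [19.2, 0.0, 0, -0.2], [22.8, 2.2, 0, -7.2], [26.6, 4.0, 0, -14.2], [30.6, 5.3, 0, -21.2], [34.7, 6.1, 0, -28.2], [38.9, 6.3, 0, -35.2], [43.1, 6.1, 0, -42.2], [47.2, 5.4, 0, -49.2], [51.2, 4.1, 0, -56.2]]
[[3.6, 2.2, 0, -7.0], [7.4, 4.0, 0, -14.0], [11.4, 5.3, 0, -21.0], [15.5, 6.1, 0, -28.0], [19.7, 6.4, 0, -35.0], [23.9, 6.2, 0, -42.0], [28.0, 5.5, 0, -49.0], [32.0, 4.2, 0, -56.0]]
```

```bash
python3 -m inch '[[9,0,0,0],[19,0,0,0],[23,2,0,-7],[26.5,4,0,-14],[30.5,5,0,-21],[34.5,6,0,-28],[39,6,0,-35],[43,6,0,-42],[47,5.5,0,-49],[51,4,0,-56]]'; python3 - <<'E'
from h import *
o=get_obs();print(o['tcp_pos'],o['tool_rot'],o['contact_force'],o['moment'])
n="top";img,_=grab_frame(n);x,y=(408,206)
a=cv2.resize(img[y-60:y+60,x-65:x+65],None,fx=3,fy=3,interpolation=cv2.INTER_CUBIC)
w,_=grab_frame("wrist")
cv2.imwrite("pics/c2.png",np.hstack([cv2.resize(a,(390,400)),cv2.resize(w,(400,250))[:250] if 0 else cv2.resize(w[:300,120:520],(400,400))]))
E
```

```text
time: 4.95
tcp_pos: [0.6001, -0.1637, 0.3402]
tool_rot: [-3.141, 0.005, 2.412]
contact_force: [3.0, -5.6, 0.0]
grip_width: 0.0002
[ 0.60008593 -0.16365677  0.34018143] [-3.14115829  0.0052955   2.41242251] [ 3.04370494e+00 -5.57770062e+00  1.28645704e-03] [-0.84416697 -0.39219194 -0.06290676]
```

View pics/c2.png

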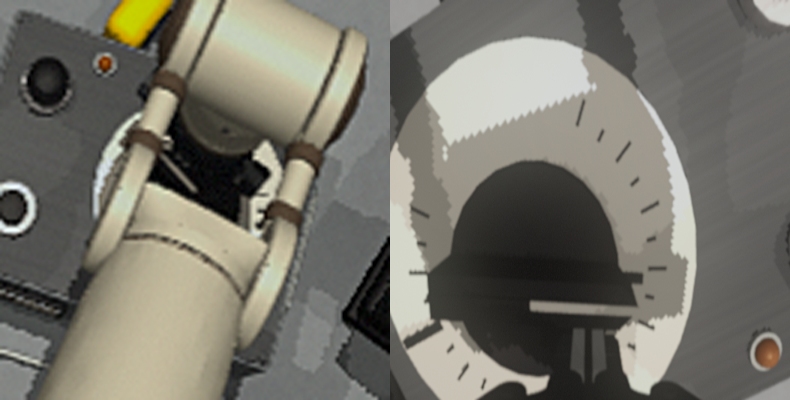

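The top and wrist crop shows the bar swung along parallel to the fingertip, touching it at about 6 N. I continue the arc.

```bash
python3 -m inch '[[3.5,2,0,-7],[7.5,4,0,-14],[11.5,5,0,-21],[15.5,6,0,-28],[19.5,6.5,0,-35],[24,6,0,-42],[28,5.5,0,-49],[32,4,0,-56],[32,4,0,-56]]'; python3 - <<'E'
from h import *
o=get_obs();print(o['tcp_pos'],o['tool_rot'],o['contact_force'],o['moment'])
y0=np.degrees(o['tool_rot'][2]);
print(rows(o['tcp_pos'][:2],y0,[pose(f,28,20) for f in (104,108,111,113,115,117,119)]))
img,_=grab_frame("wrist");cv2.imwrite("pics/w3.png",img)
E
```

```text
time: 5.8
tcp_pos: [0.5788, -0.1385, 0.34]
tool_rot: [-3.14, 0.003, -2.899]
contact_force: [3.8, -0.9, 1.7]
grip_width: 0.0003
[ 0.57879871 -0.13851014  0.34001578] [-3.14007709  0.003283   -2.89885814] [ 3.8014922  -0.92488258  1.72462807] [-0.1174348  -0.51288885 -0.02388173]
[[0.3, -0.4, 0, -360.1], [2.3, 0.9, 0, -364.1], [3.8, 1.8, 0, -367.1], [4.9, 2.3, 0, -369.1], [6.0, 2.9, 0, -371.1], [7.1, 3.3, 0, -373.1], [8.2, 3.8, 0, -375.1]]
```

```bash
python3 -m inch '[[2.5,1,0,-4],[4,2,0,-7],[5,2.5,0,-9],[5,2.5,0,-9]]'; python3 -m inch '[[1,0.5,0,-2],[1,0.5,0,-2]]';  python3 -m inch '[[1,0.5,0,-2],[1,0.5,0,-2]]'; python3 - <<'E'
from h import *
o=get_obs();print(o['tcp_pos'],o['tool_rot'],o['contact_force'],o['moment'])
C=cam("wrist");img,_=grab_frame("wrist");cv2.imwrite("pics/w4.png",img)
E
```

```text
time: 6.18
tcp_pos: [0.5736, -0.1373, 0.3399]
tool_rot: [-3.141, 0.003, -2.746]
contact_force: [4.1, 3.0, 2.0]
grip_width: -0.0003
time: 6.35
tcp_pos: [0.5723, -0.1373, 0.3396]
tool_rot: [-3.142, 0.002, -2.711]
contact_force: [4.2, 3.6, 3.3]
grip_width: 0.0001
time: 6.52
tcp_pos: [0.571, -0.1373, 0.3392]
tool_rot: [3.141, 0.002, -2.676]
contact_force: [4.1, 3.7, 3.4]
grip_width: -0.0001
[ 0.57103109 -0.13729644  0.33924556] [ 3.14128141e+00  1.60271661e-03 -2.67552737e+00] [4.11859641 3.67808777 3.35935904] [ 0.62830075 -0.65444731  0.00370727]
```

View pics/w4.png

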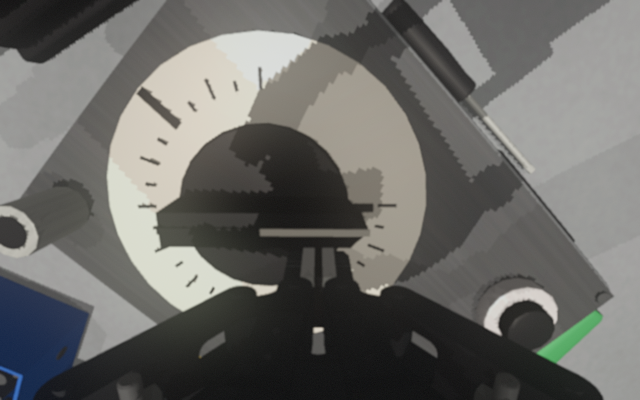

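The pointer (375,207) is nearly on the zero line (385–397,205). I push a little further until the stop makes itself felt.

```bash
python3 -m inch '[[1,0.5,0,-1],[1,0.5,0,-1]]'; python3 -m inch '[[1,0.5,0,-1],[1,0.5,0,-1]]';  python3 -m inch '[[1,0,0,0],[1,0,0,0]]'; python3 - <<'E'
from h import *
C=cam("wrist");img,_=grab_frame("wrist")
a,g=polar(C,img,CX,.144,.052,.056);s=g.mean(1);m=(np.degrees(a)>90)&(np.degrees(a)<140)
i=np.argsort(np.where(m,s,999))[:7];print("pointer",np.degrees(a[i]),s[i].round())
a,g=polar(C,img,CX,.142,.0605,.069);s=g.mean(1);i=np.argsort(np.where(m,s,999))[:12];print("lines",np.degrees(a[i]),s[i].round())
E
```

```text
time: 6.73
tcp_pos: [0.5703, -0.1373, 0.3392]
tool_rot: [-3.141, 0.004, -2.659]
contact_force: [6.4, 4.6, 2.8]
grip_width: -0.0002
time: 6.9
tcp_pos: [0.5697, -0.1372, 0.3393]
tool_rot: [-3.14, 0.006, -2.641]
contact_force: [10.6, 4.9, -0.7]
grip_width: -0.0001
time: 7.07
tcp_pos: [0.5693, -0.1373, 0.3394]
tool_rot: [-3.14, 0.008, -2.642]
contact_force: [15.0, 5.8, -2.2]
grip_width: 0.0
pointer [118.5 116.5 117.  118.  116.  117.5 119. ] [45. 45. 45. 45. 46. 46. 50.]
lines [ 95.  117.5  94.5 117.  118.   95.5  94.  106.  116.5 106.5 105.5 118.5] [ 78.  79.  82.  84. 109. 111. 114. 117. 117. 123. 129. 137.]
```

At the stop: the force rises to about 16 N without motion and the pointer reads 117.5° against the zero line at 117.3°. I back off, lift and go over the start button.

```bash
python3 -m inch '[[-12,0,0,0],[-25,0,0,0],[-25,0,-35,0],[-27,0,-60,0],[-35,38,-60,0],[-42,75,-60,0],[-49,111,-60,0],[-49,111,-60,0],[-49,111,-60,0]]'; python3 - <<'E'
from h import *
o=get_obs();print(o['tcp_pos'],o['tool_rot'],o['contact_force'])
C=cam("top");img,_=grab_frame("top")
C=cam("wrist");img,_=grab_frame("wrist");cv2.imwrite("pics/w5.png",img)
for s in silhouettes("start","wrist")[:2]:
        ys,xs=np.nonzero(s['region']);print(round(s['conf'],2),s['extent'],ray(C,[[xs.mean(),ys.mean()]],.162)[0].round(4))
C=cam("scene");img,_=grab_frame("scene")
for s in silhouettes("start","scene")[:2]:
        ys,xs=np.nonzero(s['region']);print(round(s['conf'],2),s['extent'],ray(C,[[xs.mean(),ys.mean()]],.162)[0].round(4))
E
```

```text
time: 7.87
tcp_pos: [0.556, -0.0162, 0.398]
tool_rot: [3.141, -0.003, -2.638]
contact_force: [-0.0, 0.6, -0.2]
grip_width: -0.0002
[ 0.55604877 -0.01623292  0.39797991] [ 3.14077813e+00 -2.70473607e-03 -2.63818868e+00] [-0.04544     0.56872743 -0.23741379]
0.65 [302.6, 202.8, 345.0, 241.3] [ 0.5579 -0.0133  0.162 ]
0.52 [282.9, 186.3, 297.6, 195.6] [ 0.5671 -0.0097  0.162 ]
```

View pics/w5.png

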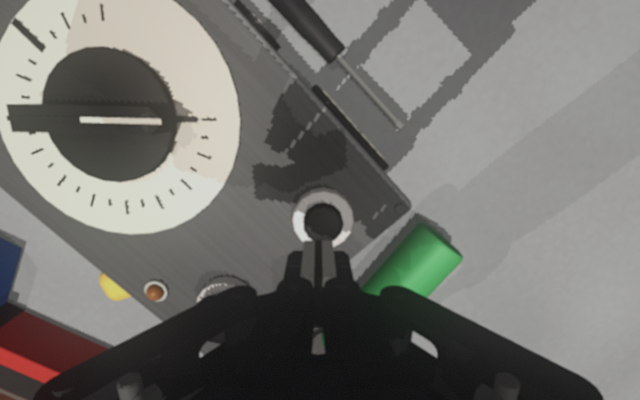

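The pointer stands on the zero line and the start button's top, at about (323,220), is just ahead of the tip, some 3 mm off. I correct that and press while watching the force.

```bash
python3 -m inch '[[-4,1,25,0],[-4,1,50,0],[-4,1,59,0],[-4,1,59,0]]'; python3 -m inch '[[0,0,3,0],[0,0,6,0],[0,0,6,0]]'; python3 -m inch '[[0,0,2,0],[0,0,2,0]]'
```

```text
time: 8.45
tcp_pos: [0.5591, -0.0153, 0.3368]
tool_rot: [3.138, -0.005, -2.639]
contact_force: [-0.1, 0.1, -0.4]
grip_width: 0.0002
time: 8.7
tcp_pos: [0.5604, -0.0151, 0.3349]
tool_rot: [-3.14, 0.002, -2.638]
contact_force: [0.2, -0.9, 2.2]
grip_width: 0.0001
time: 8.87
tcp_pos: [0.5603, -0.015, 0.3328]
tool_rot: [-3.139, 0.002, -2.638]
contact_force: [0.6, -1.2, 2.2]
grip_width: 0.0003
```

```bash
python3 -m inch '[[0,0,2,0],[0,0,2,0]]'; python3 -m inch '[[0,0,2,0],[0,0,2,0]]'; python3 -m inch '[[0,0,1,0],[0,0,1,0]]'
```

```text
time: 9.03
tcp_pos: [0.5603, -0.0149, 0.3305]
tool_rot: [-3.14, 0.002, -2.638]
contact_force: [1.2, -2.9, 3.9]
grip_width: 0.0001
time: 9.2
tcp_pos: [0.5604, -0.0149, 0.3293]
tool_rot: [-3.14, 0.001, -2.638]
contact_force: [-0.8, -1.6, 9.5]
grip_width: 0.0003
time: 9.37
tcp_pos: [0.5604, -0.0149, 0.3293]
tool_rot: [-3.139, 0.002, -2.638]
contact_force: [-3.2, -0.9, 13.8]
grip_width: -0.0001
```

The button is fully in: it bottomed at 0.3293 and the force rose to 14 N. I release it, lift and work out the clockwise approach.

```bash
python3 -m inch '[[0,0,-20,0],[0,0,-50,0],[0,0,-66,0],[0,0,-66,0],[0,0,-66,0]]'; python3 - <<'E'
from h import *
o=get_obs();print(o['tcp_pos'],o['tool_rot'],o['contact_force'])
p0=o['tcp_pos'][:2];y0=np.degrees(o['tool_rot'][2])%360
print("appr",rows(p0,y0,[pose(117.3,28,38,1)]))
p0,y0=pose(117.3,28,38,1)
print(rows(p0,y0,[pose(117.3,28,28,1),pose(117.3,28,20,1)]))
for k in range(4):
    pl=[pose(117.3-56*k-7*i,28,18.5,1) for i in range(1,9)]
    if k==0: s=pose(117.3,28,20,1)
    print(rows(*s,pl)); s=pl[-1]
E
```

```text
time: 9.78
tcp_pos: [0.5598, -0.0145, 0.3927]
tool_rot: [3.142, 0.0, -2.638]
contact_force: [-1.7, 0.2, -0.6]
grip_width: 0.0001
[ 0.559813   -0.01450907  0.39265837] [ 3.14150426e+00  4.92843770e-04 -2.63757247e+00] [-1.67413988  0.18951186 -0.63008516]
appr [[107.4, -111.0, 0, 1.6]]
[[-10.0, 0.0, 0, 0.0], [-18.0, 0.0, 0, 0.0]]
[[-5.1, 2.0, 0, 7.0], [-8.8, 3.6, 0, 14.0], [-12.8, 4.8, 0, 21.0], [-16.8, 5.4, 0, 28.0], [-20.9, 5.5, 0, 35.0], [-25.0, 5.2, 0, 42.0], [-29.0, 4.3, 0, 49.0], [-32.9, 3.0, 0, 56.0]]
[[-3.6, 2.0, 0, 7.0], [-7.3, 3.6, 0, 14.0], [-11.3, 4.8, 0, 21.0], [-15.3, 5.4, 0, 28.0], [-19.4, 5.5, 0, 35.0], [-23.5, 5.2, 0, 42.0], [-27.5, 4.3, 0, 49.0], [-31.4, 3.0, 0, 56.0]]
[[-3.6, 2.0, 0, 7.0], [-7.3, 3.6, 0, 14.0], [-11.3, 4.8, 0, 21.0], [-15.3, 5.4, 0, 28.0], [-19.4, 5.5, 0, 35.0], [-23.5, 5.2, 0, 42.0], [-27.5, 4.3, 0, 49.0], [-31.4, 3.0, 0, 56.0]]
[[-3.6, 2.0, 0, 7.0], [-7.3, 3.6, 0, 14.0], [-11.3, 4.8, 0, 21.0], [-15.3, 5.4, 0, 28.0], [-19.4, 5.5, 0, 35.0], [-23.5, 5.2, 0, 42.0], [-27.5, 4.3, 0, 49.0], [-31.4, 3.0, 0, 56.0]]
```

```bash
python3 -m inch '[[25,-26,0,0],[50,-52,0,0],[77,-80,0,0],[104,-107,0,1.5],[107.5,-111,0,1.5],[107.5,-111,0,1.5],[107.5,-111,30,1.5],[107.5,-111,46,1.5],[107.5,-111,53,1.5],[107.5,-111,53,1.5]]'; python3 -m inch '[[-10,0,0,0],[-18,0,0,0],[-18,0,0,0]]'
```

```text
time: 10.62
tcp_pos: [0.5187, -0.1621, 0.3365]
tool_rot: [3.136, -0.003, -2.662]
contact_force: [0.5, 0.3, -0.3]
grip_width: 0.0001
time: 10.87
tcp_pos: [0.5369, -0.1546, 0.341]
tool_rot: [-3.14, 0.002, -2.662]
contact_force: [0.3, 0.0, 0.4]
grip_width: -0.0004
```

```bash
python3 -m inch '[[-5,2,0,7],[-9,3.5,0,14],[-13,5,0,21],[-17,5.5,0,28],[-21,5.5,0,35],[-25,5,0,42],[-29,4.5,0,49],[-33,3,0,56],[-33,3,0,56]]'; python3 -m inch '[[-3.5,2,0,7],[-7.5,3.5,0,14],[-11.5,5,0,21],[-15.5,5.5,0,28],[-19.5,5.5,0,35],[-23.5,5,0,42],[-27.5,4.5,0,49],[-31.5,3,0,56],[-31.5,3,0,56]]'; python3 - <<'E'
from h import *
o=get_obs();print(o['tcp_pos'],o['tool_rot'],o['contact_force'])
p0=o['tcp_pos'][:2];y0=np.degrees(o['tool_rot'][2])
f=y0-90;print(f,[(round(float(a),4)) for a in pose(f,28,18.5,1)[0]])
C=cam("wrist");img,_=grab_frame("wrist");cv2.imwrite("pics/w6.png",img)
E
```

```text
time: 11.62
tcp_pos: [0.5637, -0.1373, 0.3407]
tool_rot: [-3.141, -0.0, 2.64]
contact_force: [-3.0, 0.5, 1.7]
grip_width: 0.0002
time: 12.37
tcp_pos: [0.5928, -0.1497, 0.3404]
tool_rot: [3.141, -0.001, 1.665]
contact_force: [-1.7, 2.8, 1.4]
grip_width: -0.0
[ 0.5928159  -0.1496614   0.34037206] [ 3.14056594e+00 -1.22136847e-03  1.66472275e+00] [-1.73784268  2.79519581  1.3721622 ]
5.381587650855209 [0.5921, -0.15]
```

View pics/w6.png

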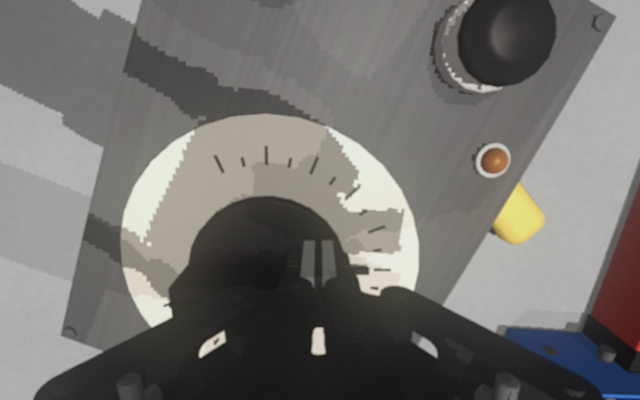

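The bar is turning (pointer hidden behind the fingers), with the contact at 3–4 N. I continue to about 8° short of mains.

```bash
python3 -m inch '[[-3.5,2,0,7],[-7.5,3.5,0,14],[-11.5,5,0,21],[-15.5,5.5,0,28],[-19.5,5.5,0,35],[-23.5,5,0,42],[-27.5,4.5,0,49],[-31.5,3,0,56],[-31.5,3,0,56]]'; python3 -m inch '[[-3.5,2,0,7],[-7.5,3.5,0,14],[-11.5,5,0,21],[-15.5,5.5,0,28],[-19.5,5.5,0,35],[-23.5,5,0,42],[-25.5,4.7,0,45.5],[-25.5,4.7,0,45.5]]'; python3 - <<'E'
from h import *
o=get_obs();print(o['tcp_pos'],o['tool_rot'],o['contact_force'])
y0=np.degrees(o['tool_rot'][2])
f=y0-90;print(f,[(round(float(a),4)) for a in pose(f,28,18.5,1)[0]])
C=cam("wrist");img,_=grab_frame("wrist")
n="top";t,_=grab_frame(n);x,y=(408,206);s,_=grab_frame("scene")
z=lambda i,x,y:cv2.resize(i[y-45:y+45,x-45:x+45],(400,400),interpolation=cv2.INTER_CUBIC)
cv2.imwrite("pics/c7.png",np.hstack([z(t,x,y),z(s,225,209)]))
E
```

```text
time: 13.17
tcp_pos: [0.5987, -0.181, 0.3403]
tool_rot: [3.14, -0.002, 0.689]
contact_force: [1.2, 3.0, 0.8]
grip_width: -0.0001
time: 13.83
tcp_pos: [0.582, -0.201, 0.3403]
tool_rot: [3.141, -0.003, -0.102]
contact_force: [3.9, 1.7, -1.0]
grip_width: 0.0001
[ 0.58197701 -0.20101781  0.34034631] [ 3.14099877 -0.00338509 -0.10231598] [ 3.92241045  1.67057566 -1.01240767]
-95.86227390456706 [0.5815, -0.2007]
```

View pics/c7.png

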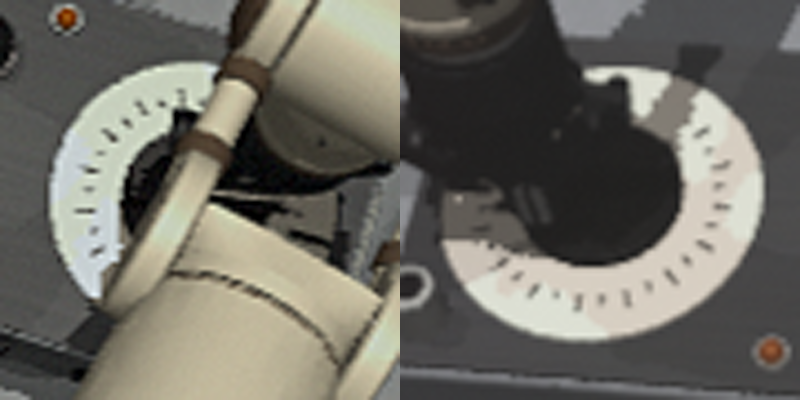

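The dial is now about 12° short by tool angle, but the pointer is hidden in this view. I push 8° more, back off, lift and measure.

```bash
python3 -m inch '[[-2,1,0,4],[-4,2,0,8],[-4,2,0,8],[-4,2,0,8]]'; python3 -m inch '[[12,0,0,0],[20,0,0,0],[20,0,-35,0],[20,0,-60,0],[-10,0,-90,0],[-30,0,-90,0],[-30,0,-90,0],[-30,0,-90,0]]'; python3 - <<'E'
from h import *
o=get_obs();print(o['tcp_pos'],o['tool_rot'],o['contact_force'])
C=cam("wrist");img,_=grab_frame("wrist");cv2.imwrite("pics/w8.png",img)
p,k=plate(C,img,tuple(CX));print(p,k)
for c in (CX,p[:2]):
  d=lambda a:np.degrees(a)
  a,g=polar(C,img,c,.144,.052,.056);m=(d(a)>-140)&(d(a)<-70)
  s=g.mean(1);i=np.argsort(np.where(m,s,999))[:10];print("pointer",np.sort(d(a[i])),s[i].round())
  a,g=polar(C,img,c,.142,.073,.084);s=g.mean(1);i=np.argsort(np.where(m,s,999))[:10];print("mains",np.sort(d(a[i])),s[i].round())
E
```

```text
time: 14.32
tcp_pos: [0.5777, -0.2029, 0.3403]
tool_rot: [3.141, -0.002, -0.243]
contact_force: [6.0, -0.3, -0.1]
grip_width: 0.0001
time: 14.98
tcp_pos: [0.5478, -0.1953, 0.4297]
tool_rot: [3.141, 0.001, -0.245]
contact_force: [-0.3, -0.1, -0.9]
grip_width: -0.0
[ 0.54777451 -0.19526375  0.42969251] [ 3.14111984e+00  8.28194677e-04 -2.45248721e-01] [-0.30566331 -0.06260754 -0.90224635]
[ 0.56642255 -0.17143456  0.08529307] 473
pointer [-130.5 -130.  -106.  -105.5 -105.  -104.5 -104.  -103.5 -103.  -102.5] [ 77.  78.  80.  82.  86.  95. 103. 117. 120. 120.]
mains [-125.5 -125.  -124.5 -124.  -109.5 -109.  -108.5 -108.  -107.5 -107. ] [ 75.  76.  78.  90.  96. 119. 125. 128. 129. 134.]
pointer [-131.  -129.5 -129.  -106.5 -106.  -105.5 -105.  -104.5 -104.  -103.5] [ 79.  79.  82.  85.  86.  99. 103. 120. 120. 120.]
mains [-125.5 -125.  -124.5 -110.  -109.5 -109.  -108.5 -108.  -107.5 -107. ] [ 76.  78.  79.  91.  95. 125. 126. 128. 128. 128.]
```

View pics/w8.png

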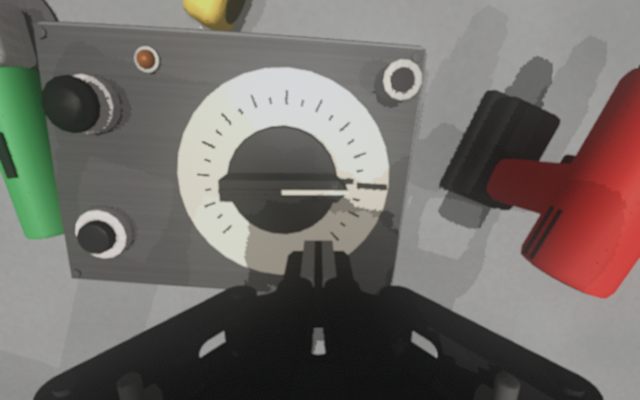

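The start button is out. The pointer (348,187) reads −104.9° against mains at −108.4°, so it's about 3.5° short. I go in again for 3.5°.

```bash
python3 -m inch '[[30,0,0,0],[50,0,0,0],[50,0,40,0],[50,0,75,0],[50,0,90,0],[50,0,90,0],[40,0,90,0],[33,0,90,0],[30,0,90,0],[30,0,90,0]]'; python3 -m inch '[[-2,1,0,3.5],[-2,1,0,3.5],[-2,1,0,3.5]]'; python3 -m inch '[[12,0,0,0],[20,0,0,0],[20,0,-35,0],[20,0,-60,0],[-10,0,-90,0],[-30,0,-90,0],[-30,0,-90,0],[-30,0,-90,0]]'; python3 - <<'E'
from h import *
C=cam("wrist");img,_=grab_frame("wrist");cv2.imwrite("pics/w9.png",cv2.resize(img[90:290,40:420],None,fx=2,fy=2,interpolation=cv2.INTER_CUBIC))
p,k=plate(C,img,tuple(CX));print(p,k)
d=lambda a:np.degrees(a)
for c in (CX,p[:2]):
  for t,z,r0,r1,lo in(("pointer",.144,.052,.056,-120),("mains",.142,.073,.084,-118)):
    a,g=polar(C,img,c,z,r0,r1);m=(d(a)>lo)&(d(a)<-98)
    w=np.clip(110-g.mean(1)[m],0,None);print(t,(w@d(a)[m]/w.sum()).round(2),d(a)[m][w>0])
E
```

```text
time: 15.87
tcp_pos: [0.5775, -0.2028, 0.3409]
tool_rot: [3.141, -0.002, -0.247]
contact_force: [0.4, -0.4, -1.0]
grip_width: -0.0001
time: 16.12
tcp_pos: [0.5759, -0.2033, 0.3409]
tool_rot: [3.141, -0.003, -0.306]
contact_force: [3.8, -1.0, 0.1]
grip_width: -0.0001
time: 16.78
tcp_pos: [0.5463, -0.1939, 0.4301]
tool_rot: [3.141, -0.0, -0.307]
contact_force: [0.7, -0.0, -0.3]
grip_width: -0.0005
[ 0.56642903 -0.17143892  0.08528413] 475
pointer -107.22 [-108.5 -108.  -107.5 -107.  -106.5 -106. ]
mains -108.02 [-109.  -108.5 -108.  -107.5 -107. ]
pointer -107.78 [-109.  -108.5 -108.  -107.5 -107.  -106.5]
mains -108.46 [-109.5 -109.  -108.5 -108.  -107.5]
```

View pics/w9.png

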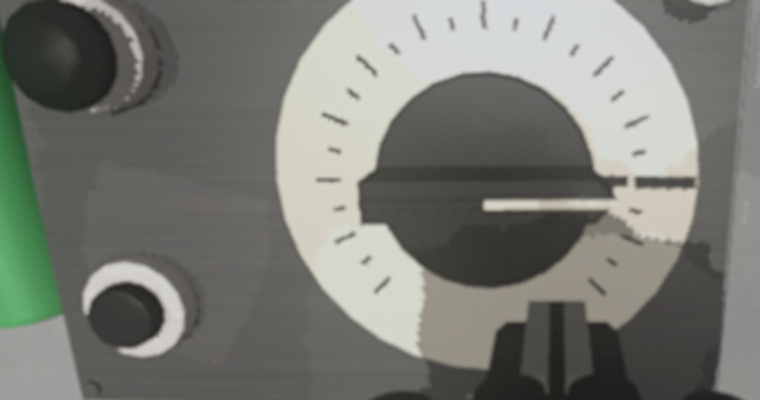

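The pointer (605–625,181) lies in line with the mains line (637–695,183), 0.7° off. Both buttons are out and the gripper is clear. I hand it in.

```bash
python3 - <<'E'
from cell import *
print(get_obs()['time'],get_obs()['contact_force']);print(job_done())
E
```

```text
16.8333 [ 0.29670448 -0.05620312 -0.74491272]
the job is handed in; nothing more can be done
None
```

The transformer is up from cold, and I handed the job in at 16.8 s of the 61 s allowed. `job_done()` reports no verdict.

- **Zero:** I pushed the bar anticlockwise with the shut fingertips until the force rose to about 16 N with no more movement. The pointer then read 117.5° (world angle), against the zero line at 117.3°.
- **Start:** I pressed the button until it bottomed at about 14 N and let it come back out. The pointer was still on zero in the picture taken just before the press. I judged full travel from the force and the stop in movement, not from a joint reading.
- **Mains:** I pushed the bar clockwise to the mains line. The first look showed it about 3.5° short, so I pushed once more. The last check puts the pointer 0.6 to 0.8° from the mains line; the limit is 4.3°.

In the last picture both buttons looked out and the gripper was clear of everything. I only pushed one side of the bar at a time with the fingers shut, and the arm's path kept clear of the loose tools. I did not measure their positions again at the end. The cameras differed by up to 5 mm on where the dial's axis lies, so I relied on the wrist camera.

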